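# Take the top tray off a two-tier jewellery stand

### The job

Unscrew the brass finial from the top of the two-tier jewellery stand - its coarse thread may run either way, so feel which way it gives - and set it down upright in the white dish. Then lift the top tray off the post with both bangles still in it and lower it, right way up, onto the middle of the blue pad, square to the pad. Put things down rather than dropping them, leave the other goods where they are, and let go of everything.

Things in the scene. Friction and masses are not known exactly. Their poses are not given: they have to be found in the camera images.
- finial_mid (a point): Brass screw-on finial that holds the top tray on the stand: loose, 72 mm tall, 0.16 kg; point half-way up its axis (z up), 36 mm above its underside. From below: skirt 50 mm across to 28 mm, neck 24 mm across to 36 mm, ribbed round knob 42 mm across from 36 to 66 mm, low dome. At the start it is screwed down on the tray's sleeve, underside 180 mm above the counter.
- finial_knob (a point): Middle of the finial's knob, where to grip it, 52 mm above its underside. Its hand is hidden and differs between starts: the tightening way it meets a stop after 0.05 to 0.25 rad (over 0.3 N m at 0.4 rad); the loosening way it turns almost freely (under 0.15 N m), lifts straight off 1.05 rad (within 0.1) from the start and meets a stop some 0.2 rad further; turned less, it lifts no more than some 4 mm.
- post_top (a point): Top of the stand's steel post, 28 mm across, 198 mm above the counter, on its vertical axis. It stands 18 mm out of the tray's sleeve, inside the finial.
- stand: Two-tier jewellery stand, fixed; origin under its centre. Lower tray of wood 160 x 160 mm along x and y, 27 mm high; steel column 32 mm across; collar 60 mm across at 105 to 115 mm, on which the top tray rests and turns freely; then the post. The top tray may turn along with the finial: no harm.
- tray_grip (a point): Where to grip the loose top tray: on its sleeve's axis, 15 mm below the sleeve's top and 50 mm above the tray's underside (165 mm above the counter at the start). The sleeve is a silver tube 45 mm across in the middle of the tray, reaching 65 mm above its underside, 31 mm bore. With the finial off, the post's top is 33 mm above this point.
- tray: The top tray: wood, 160 x 160 mm along its x and y, rim 20 mm high overall, floor 5 mm thick, 0.35 kg; origin: centre of its underside. It lifts straight up off the post once the finial is off; its underside clears the post 83 mm above where it started.
- bangle_a: Copper bangle, 64 mm outside, 54 mm inside, 12 mm high, 40 g, lying loose in the tray in the corner at its +x +y (about 41, 41 mm off the axis). Origin: centre of its underside.
- bangle_b: Orange bangle, same size and mass, lying loose in the tray in the opposite corner (about -41, -41 mm). Origin: centre of its underside.
- pad: Pad fixed on the counter, 220 x 220 mm along its x and y, 4 mm thick, brown leather edge, blue felt top. Origin: centre of its underside.
- dish_floor (a point): Middle of the inner floor of the white round trinket dish with a gold rim, 6 mm above the counter. Loose, 0.45 kg, 104 mm across at the foot and 124 mm at the rim, 22 mm high, flat floor some 92 mm across inside.
- perfume_mid (a point): Amber perfume bottle standing close to the dish, 40 mm across, 150 mm tall; half-way up. Bystander.
- ring_cone_mid (a point): Cream ring cone standing close to the dish, foot 52 mm across, 140 mm tall, 16 mm across at the top; half-way up. Bystander.
- bud_vase_mid (a point): Green glass bud vase standing close to the stand, 40 mm across, 200 mm tall; half-way up. Bystander.
- bangle_bar_mid (a point): Bangle stand: wooden foot 70 x 120 mm (x, y), thin post and a dark padded roll 38 mm across and 160 mm long along y at 195 mm height, hung with bangles; 214 mm tall. This point is 100 mm above the counter. Bystander.
- bust_mid (a point): Cream necklace bust on a round wooden foot, 104 mm across, 188 mm tall; half-way up. Bystander.
- lay_mirror_mid (a point): Brass hand mirror lying flat on the counter, 152 mm long along y (from -95 to +97 mm), disc 84 mm across, 10 mm thick. Bystander.
- case_mid (a point): Brown spectacle case, 150 mm long along y, 52 mm wide and high; its centre. Bystander.
- tier_box_mid (a point): Teal ring box, 50 x 50 x 40 mm, on the lower tray of the stand under the top tray; its centre. Bystander.
There are look-alikes about, which are no part of the job. Leave any green look-alike of the tray alone. Of the things that look like the bangle_b, the smaller one is meant.

How it is judged:
By the outcome, as a careful person would: the job done as asked, in the order asked, and still so for the second after the job is handed in, with the robot touching nothing.
It also fails if it takes over 64 s, if anything falls off the work surface, if the arm or the gripper's body presses on something with over 40 N, if the wrist force passes 120 N, or if a joint passes its speed limit or range.

### The arm

A 7-joint arm with a two-finger parallel gripper is mounted at the origin on the work surface. World frame = base frame: x ahead of the robot, y to its left, z up, the work surface at z = 0. Lengths are in m, angles in rad, forces in N, time in s.
With the tool pointing down it reaches from about 0.4 to 0.85 m from the base axis. Payload 4.5 kg.
Tool frame: the origin (TCP) lies on the centre line of the jaws, within the pads' length; the fingertips stand r.tip_extent ahead of it and the grasp point (between the pads) is the TCP (r.tip_extent is the distance from the TCP to the fingertips, in m); z points along the fingers, y is the line along which they close (so a half turn about z gives the same grasp; the last joint's range is limited). The gripper opens to 88 mm and grips with 3 to 60 N. Pads are 18 mm wide; open, the fingers measure 123 mm over their backs; the gripper's body (75 mm by 187 mm) begins 45 mm behind the grasp point.
Start: joints at [-1.24, 0.689, -0.195, 1.565, 0.157, 0.902, -0.215], TCP at [0.183, 0.598, 0.226] pointing down, gripper open.
Joint ranges: [-3.01, 3.01], [-0.46, 2.08], [-1.47, 1.51], [0.13, 2.56], [-1, 4.14], [0.04, 2.09], [-2.66, 2.66]. Speed limits (rad/s): [2.57, 2.57, 3.14, 3.14, 3.14, 3.14, 3.14].

### API

Orientations are given as a unit quaternion [x, y, z, w].
In Python, from plant import sensors, vision, finish_job, r gives the robot as it stands. The module is installed in compiled form; this text tells all that it offers.
- The arm moves only by the tool step_arm, never from a script. Its argument "steps" is a list of rows, each a list of 2 entries, a list of its own where there are three numbers: the shift along the tool's x, y, z in cm, then the turn, a rotation vector about the tool's x, y, z in degrees. A call has 1 to 12 rows; each row shifts and turns the commanded pose from where the row before left it, along the tool's axes as they then stand; what a row does not reach is not made up. A row lasts 1/8 s, in which the tool goes at most 62.5 mm and 10.7 degrees, less where a joint would pass 70% of its speed; a pose out of reach is approached as far as the arm can. A call with a gripper value outside its range is refused whole. "claw" is the opening, from -1 (shut) to 1 (fully open), set as the call begins (left out, the last holds). The fingers move at their own pace and stop on an object; "grip_force" is the grip in N (left out, the last holds). Time passes only in rows, so rows that do not move let the fingers close. It gives the time, the measured TCP pose, the force, the opening and the grip force at its end, in the units of the state.
- sensors.get_state(): the state, without advancing time (a new reading comes with each control period).
- vision.snapshot(name): name is "scene" or "top"; returns a dict with "img" (420x560x3 uint8, red, green, blue), "fx", "fy", "cx", "cy" (pixels), "position" and "rotation" of the camera in the world. Camera axes: x right, y down, z forward; pixel columns grow to the right and rows downward; lengths in m; the calibration is good to about 2 mm. A picture is of the moment at which its call begins. There is no depth.
- finish_job(): hands the job in; it is judged then, once.
The state is a dict: "clock": time; "q": joint angles; "qd": joint speeds; "joint_torque": joint torques, N m; "tool_pos": TCP position; "eef_rot": TCP orientation; "contact_force": force on the tool from outside, world axes, zero at the start; "moment": the same for the moment, N m; "opening": opening from 0.0 (shut) to 1.0 (fully open); "finger_force": force on a finger pad.
Only numpy, scipy, OpenCV 4.12 (cv2) and the standard library are available. Lean on these libraries where they do the work, as an engineer would, in place of code of your own. Each camera call takes 0.05 s, during which the arm holds its last target. There are 200 camera calls.

## Working session

There is one attempt and no reset: what is moved stays moved. The work goes in short steps, Python scripts to look and compute and a tool call to move; the robot and the scene stay as the last step left them, time stands still between calls to the robot, and variables do not carry over. Pictures are saved under pics/ and viewed, at most 10 in all, crops included, and the job is handed in when it is done.

Besides the shell and the picture viewer there is one more tool, called by a JSON object that holds its "op" and its "data", one argument or row to a line. step_arm: Moves the arm, as the interface text tells. Its arguments: {"type":"object","properties":{"steps":{"type":"array"},"claw":{"type":"number"},"grip_force":{"type":"number"}},"required":["steps"]}

```bash
mkdir -p pics
python3 - <<'E'
from plant import sensors, vision, r
import cv2,numpy as np,pickle
for n in("scene","top"):
    s=vision.snapshot(n); cv2.imwrite(f"pics/{n}0.png",cv2.resize(s["img"][:,:,::-1],(784,588),interpolation=cv2.INTER_CUBIC)); pickle.dump(s,open(f"{n}0.pkl","wb"))
    print(n,s["fx"],s["fy"],s["cx"],s["cy"],s["position"],np.round(s["rotation"],4).tolist())
print(r.tip_extent,sensors.get_state())
E
```

```text
scene 490.0329870989889 490.0329870989889 278.9231489712244 207.6564126071641 [1.21575085 1.04861457 1.08739624] [0.2425, 0.8526, -0.4438, -0.1316]
top 446.91589861768944 446.91589861768944 281.0113120745243 205.3705995940873 [ 0.38366287 -0.05963614  1.58406137] [0.7065, -0.7063, 0.0367, -0.0239]
0.019 {'clock': 0.1, 'q': array([-1.24020523,  0.68988128, -0.19449551,  1.56622124,  0.15733483,
        0.90253795, -0.21509834]), 'qd': array([-0.00058492, -0.0035066 ,  0.00071723, -0.00447303,  0.00071467,
       -0.00024945,  0.00086752]), 'joint_torque': array([-3.95151117e-03, -5.28488982e+01, -1.27144206e+00, -1.53834450e+01,
       -5.24724287e-02,  2.01726674e-03,  6.11990254e-05]), 'tool_pos': array([0.1826784 , 0.5970912 , 0.22510642]), 'eef_rot': array([ 1.47812731e-01,  9.89015021e-01, -8.26848241e-04, -3.76681939e-05]), 'contact_force': array([-0.38667878,  0.16854432,  0.24581648]), 'moment': array([ 0.00421179, -0.03463269, -0.04349722]), 'finger_force': 0.0, 'opening': 1.002405550297045}
```

View pics/scene0.png

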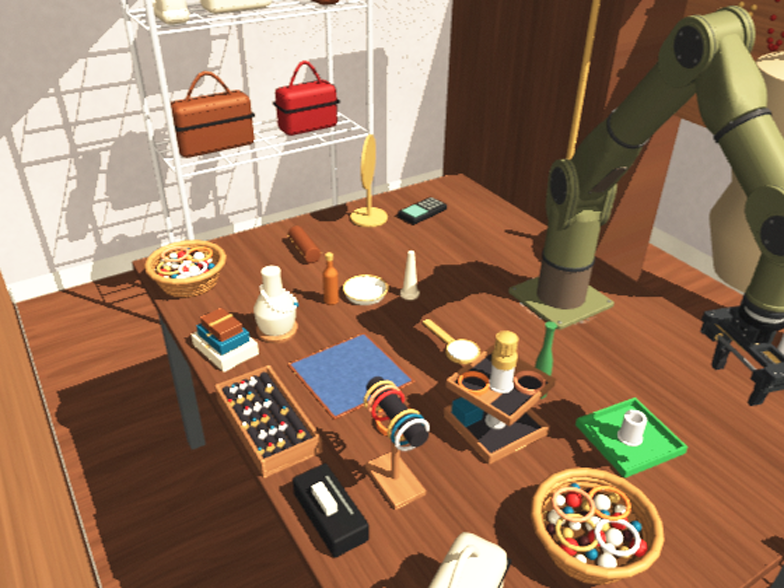

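View pics/top0.png

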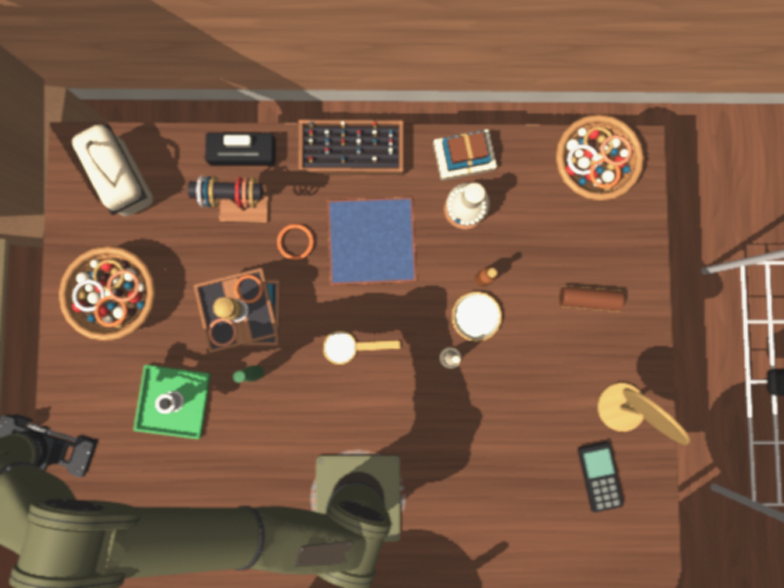

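Finial candidates (scene pixels): the brass knob on the stand at (505,350), the standing gold mirror (368,215) and the hand mirror (463,350). I choose the knob on the wooden stand. The green tray (632,437) is the look-alike. White dish candidates are the dish (366,290) and the mirror disc (463,350), and I choose the gold-rimmed dish. For bangle_b, the larger loose ring (top 295,241) is the look-alike, and the one in the tray is meant. Next is a close crop plus measurement.

```bash
cat > h.py <<'E'
import numpy as np,cv2,pickle
from scipy.spatial.transform import Rotation as R
def rot(s):
    q=np.array(s["rotation"]); return R.from_quat(q).as_matrix() if q.size==4 else q
def ray(s,u,v):
    u=np.atleast_1d(u);v=np.atleast_1d(v)
    d=np.stack([(u-s["cx"])/s["fx"],(v-s["cy"])/s["fy"],np.ones(len(u))],1)@rot(s).T
    return np.array(s["position"]),d
def onz(s,u,v,z):
    p,d=ray(s,u,v); return p+d*((z-p[2])/d[:,2])[:,None]
def proj(s,P):
    c=(np.atleast_2d(P)-s["position"])@rot(s); return np.stack([s["fx"]*c[:,0]/c[:,2]+s["cx"],s["fy"]*c[:,1]/c[:,2]+s["cy"]],1)
def rectify(s,c,half,z,n=300):
    "square patch of the plane z about c; rows: -x, cols: -y"
    g=np.linspace(-half,half,n); X,Y=np.meshgrid(c[0]-g,c[1]-g,indexing="ij")
    m=proj(s,np.stack([X.ravel(),Y.ravel(),np.full(X.size,z)],1)).astype(np.float32).reshape(n,n,2)
    return cv2.remap(s["img"],m[:,:,0],m[:,:,1],cv2.INTER_CUBIC)
E
python3 - <<'E'
from h import *
S={n:pickle.load(open(f"{n}0.pkl","rb")) for n in("scene","top")}
t=S["top"];k=560/784
for nm,u,v,z in[("finial",226,307,.252),("dish",476,316,.022),("pad",371,240,.004),("perf",487,275,.12),("cone",450,358,.07),("vase",245,376,.1),("bust",467,205,.094),("bar",228,192,.195)]:
    print(nm,np.round(onz(t,u*k,v*k,z),3))
# pad by colour
for n,s in S.items():
    h=cv2.cvtColor(s["img"],cv2.COLOR_RGB2HSV); m=cv2.inRange(h,(100,80,50),(125,255,255))
    nn,l,st,c=cv2.connectedComponentsWithStats(m); i=1+st[1:,4].argmax()
    cn=max(cv2.findContours((l==i).astype(np.uint8),0,1)[0],key=len)[:,0]
    P=onz(s,cn[:,0],cn[:,1],.004)[:,:2]; print(n,"pad",cv2.minAreaRect((P*1000).astype(np.float32)))
s=S["scene"]
a=cv2.resize(s["img"][215:335,300:420],(590,590),interpolation=cv2.INTER_CUBIC)[:,:400]
b=rectify(t,onz(t,226*k,307*k,.135)[0],.13,.135,400)
cv2.imwrite("pics/crop.png",np.hstack([np.pad(a[:400],((0,0),(0,0),(0,0))),b])[:,:,::-1])
E
```

```text
finial [[0.456 0.271 0.252]]
dish [[ 0.447 -0.295  0.022]]
pad [[ 0.641 -0.031  0.004]]
perf [[ 0.539 -0.307  0.12 ]]
cone [[ 0.343 -0.223  0.07 ]]
vase [[0.303 0.261 0.1  ]]
bust [[ 0.713 -0.265  0.094]]
bar [[0.718 0.287 0.195]]
scene pad ((640.8156127929688, -32.21192932128906), (203.01841735839844, 203.27456665039062), 2.4477784633636475)
top pad ((641.2090454101562, -31.398643493652344), (198.59796142578125, 197.2509765625), 2.4731926918029785)
```

View pics/crop.png

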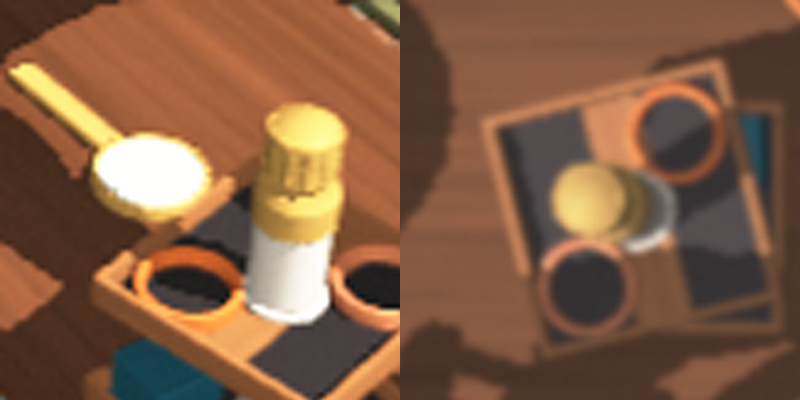

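The crop confirms the brass finial on the white sleeve, with the copper and orange bangles in the wooden tray, which is yawed about 15°. Next I refine the positions.

```bash
cat >> h.py <<'E'
from scipy.optimize import minimize
def solid(s,xy,prof,z0):
    m=np.zeros(s["img"].shape[:2],np.uint8); a=np.linspace(0,2*np.pi,32)
    rings=[proj(s,np.c_[xy[0]+rr*np.cos(a),xy[1]+rr*np.sin(a),np.full(32,z0+z)]) for rr,z in prof]
    K=4; m=np.zeros((s["img"].shape[0]*K,s["img"].shape[1]*K),np.uint8)
    for p,q in zip(rings,rings[1:]):
        cv2.fillConvexPoly(m,cv2.convexHull(((np.vstack([p,q])+.5)*K).astype(np.float32)).round().astype(np.int32),1)
    return cv2.resize(m.astype(np.float32),None,fx=1/K,fy=1/K,interpolation=cv2.INTER_AREA)
FIN=[(.025,0),(.025,.028),(.012,.028),(.012,.036),(.021,.036),(.021,.066),(.012,.072)]
def brass(s):
    h=cv2.cvtColor(s["img"],cv2.COLOR_RGB2HSV); return cv2.inRange(h,(17,90,60),(32,255,255))
def fitsolid(views,masks,prof,xy,z0):
    def c(p):
        e=0
        for s,m in zip(views,masks):
            w=solid(s,xy,prof,z0)
            roi=cv2.dilate((w>0).astype(np.uint8),np.ones((9,9)))>0
            e+=np.abs(solid(s,p,prof,z0)-(m>0))[roi].sum()
        return e
    o=minimize(c,xy,method="Nelder-Mead",options=dict(initial_simplex=[xy,(xy[0]+.008,xy[1]),(xy[0],xy[1]+.008)],xatol=2e-4)); return o.x,o.fun
E
cat > m1.py <<'E'
from h import *
S={n:pickle.load(open(f"{n}0.pkl","rb")) for n in("scene","top")}
V=[S["scene"],S["top"]];t=V[1]
B=[brass(s) for s in V]
for i in(0,1):print("fin",fitsolid(V[i:i+1],B[i:i+1],FIN,(.458,.271),.18))
print("fin both",fitsolid(V,B,FIN,(.458,.271),.18))
H=[cv2.cvtColor(s["img"],cv2.COLOR_RGB2HSV) for s in V]
w=[cv2.inRange(h,(0,0,150),(179,110,255))|b for h,b in zip(H,B)]
D=[(.052,0),(.062,.022)]
for i in(0,1):print("dish",fitsolid(V[i:i+1],w[i:i+1],D,(.447,-.295),0))
am=[cv2.inRange(h,(5,150,60),(20,255,255)) for h in H]; gr=[cv2.inRange(h,(55,80,20),(90,255,255)) for h in H]
print("perf",fitsolid(V,am,[(.02,0),(.02,.09),(.008,.11),(.008,.15)],(.535,-.305),0))
print("cone",fitsolid(V,w,[(.026,0),(.008,.14)],(.35,-.225),0))
print("vase",fitsolid(V,gr,[(.02,0),(.02,.08),(.008,.12),(.01,.2)],(.31,.255),0))
E
python3 m1.py
```

```text
fin (array([0.45637049, 0.27884345]), np.float64(32.1875))
fin (array([0.458163  , 0.28245091]), np.float64(35.8125))
fin both (array([0.45801919, 0.28133107]), np.float64(77.875))
dish (array([ 0.44609887, -0.29709795]), np.float64(22.125))
dish (array([ 0.44855219, -0.29454785]), np.float64(51.6875))
perf (array([ 0.54045455, -0.30718242]), np.float64(516.0625))
cone (array([ 0.34279063, -0.2318472 ]), np.float64(120.3125))
vase (array([0.30859507, 0.25392677]), np.float64(492.0625))
```

{"op": "step_arm", "data": {
  "steps": [
    [[0,0,-5],[0,0,0]],
    [[-3.5,-2.2,-0.3],[0,0,0]],
    [[-3.5,-2.2,-0.3],[0,0,0]],
    [[-3.5,-2.2,-0.3],[0,0,0]],
    [[-3.5,-2.2,-0.3],[0,0,0]],
    [[-3.5,-2.2,-0.3],[0,0,0]],
    [[-3.5,-2.2,-0.3],[0,0,0]],
    [[-3.5,-2.2,-0.3],[0,0,0]],
    [[-3.5,-2.2,-0.3],[0,0,0]],
    [[-3.5,-2.2,-0.3],[0,0,0]],
    [[-3.5,-2.2,-0.3],[0,0,0]],
    [[0,0,0],[0,0,0]]
  ],
  "claw": 1,
  "grip_force": 30
}}

```text
clock: 1.6
tool_pos: [0.4556, 0.2812, 0.3055]
eef_rot: [0.151, 0.988, -0.001, 0.001]
contact_force: [0.3, 0.4, 0.2]
opening: 1.0
finger_force: 0.0
```

```bash
cat > st.py <<'E'
import sys
from h import *
from plant import sensors
s=sensors.get_state(); M=R.from_quat(s["eef_rot"]).as_matrix()
print("t",round(s["clock"],2),"pos",np.round(s["tool_pos"],4),"q",np.round(s["q"],2),"yaw_y",round(np.degrees(np.arctan2(M[1,1],M[0,1])),2),"tilt",np.round(M[:2,2],4),"open",round(s["opening"],3),"F",np.round(s["contact_force"],1),"M",np.round(s["moment"],3),"ff",round(s["finger_force"],1))
if len(sys.argv)>3:
    d=np.array(sys.argv[1:4],float)-s["tool_pos"]; print("shift cm",np.round(M.T@d*100,2))
    if len(sys.argv)>4: print("turn about tool z deg",round((np.degrees(np.arctan2(M[1,1],M[0,1]))-float(sys.argv[4])+90)%180-90,2))
E
python3 st.py .457 .280 .232
```

```text
t 1.6 pos [0.4556 0.2812 0.3055] q [-0.5   0.48 -0.21  1.73  0.12  0.95  0.5 ] yaw_y 72.58 tilt [ 0.0009 -0.0022] open 1.0 F [0.3 0.4 0.2] M [-0.026  0.    -0.015] ff 0.0
shift cm [-0.16 -0.06  7.35]
```

{"op": "step_arm", "data": {
  "steps": [
    [[-0.2,0,2],[0,0,0]],
    [[0,0,2],[0,0,0]],
    [[0,0,1.5],[0,0,0]],
    [[0,0,1.0],[0,0,0]],
    [[0,0,0.8],[0,0,0]],
    [[0,0,0],[0,0,0]]
  ]
}}

```text
clock: 2.35
tool_pos: [0.4547, 0.2845, 0.2325]
eef_rot: [0.148, 0.989, -0.0, -0.0]
contact_force: [-0.5, -0.3, 0.3]
opening: 0.998
finger_force: 0.0
```

{"op": "step_arm", "data": {
  "steps": [
    [[0,0,0],[0,0,0]],
    [[0,0,0],[0,0,0]],
    [[0,0,0],[0,0,0]],
    [[0,0,0],[0,0,0]],
    [[0,0,0],[0,0,0]],
    [[0,0,0],[0,0,0]]
  ],
  "claw": -1,
  "grip_force": 30
}}

```text
clock: 3.1
tool_pos: [0.4554, 0.2839, 0.2336]
eef_rot: [0.148, 0.989, -0.0, 0.0]
contact_force: [-0.5, -1.5, 7.4]
opening: 0.407
finger_force: 27.1
```

```bash
python3 st.py .457 .280 .232
```

```text
t 3.1 pos [0.4554 0.2839 0.2336] q [-0.52  0.56 -0.2   1.82  0.16  0.77  0.47] yaw_y 72.96 tilt [ 0.0008 -0.0004] open 0.407 F [-0.5 -1.5  7.4] M [-0.434  0.271 -0.011] ff 27.1
shift cm [-0.27 -0.32  0.16]
```

Run:
```python
from h import *
from plant import vision
o=[]
for n in("scene","top"):
    s=vision.snapshot(n); pickle.dump(s,open(f"{n}1.pkl","wb"))
    u,v=proj(s,[.457,.282,.22])[0]; print(n,u,v); u=int(u);v=int(v)
    o.append(cv2.resize(s["img"][v-35:v+35,u-35:u+35],(400,400),interpolation=cv2.INTER_CUBIC))
cv2.imwrite("pics/grip1.png",np.hstack(o)[:,:,::-1])
```

```text
scene 361.3129609627384 248.10556850548772
top 160.55045367082766 219.63147416801982
```

View pics/grip1.png

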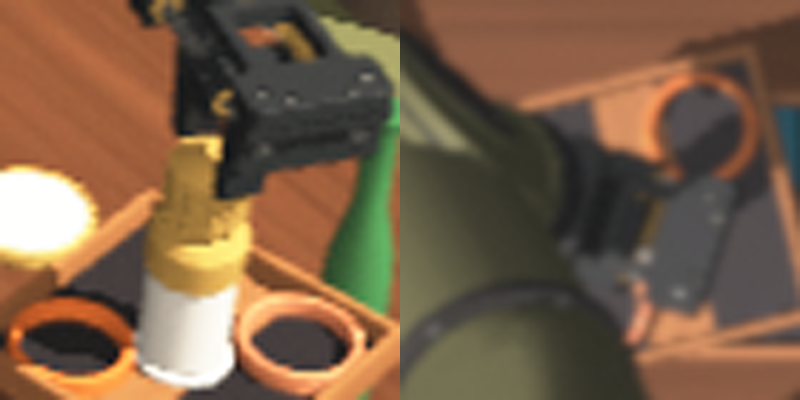

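Run:
```python
from h import *
s=pickle.load(open("scene1.pkl","rb"))
tcp=np.array([.4554,.2839,.2336]); y=np.array([.293,.956,0]); x=np.array([-.956,.293,0])
f=lambda P:np.round((proj(s,P)[0]-[326,213])*400/70)
for a in(.018,.035):
  for b in(-.009,.009):
    for z in(-.019,.045): print("finger",a,b,z,f(tcp+a*y+b*x+[0,0,z]))
for z in(.18,.208,.216,.246,.252): print("axis",z,f([.457,.281,z]))
```

```text
finger 0.018 -0.009 -0.019 [203. 236.]
finger 0.018 -0.009 0.045 [217. 132.]
finger 0.018 0.009 -0.019 [238. 230.]
finger 0.018 0.009 0.045 [253. 126.]
finger 0.035 -0.009 -0.019 [217. 259.]
finger 0.035 -0.009 0.045 [232. 154.]
finger 0.035 0.009 -0.019 [252. 253.]
finger 0.035 0.009 0.045 [268. 148.]
axis 0.18 [192. 262.]
axis 0.208 [198. 218.]
axis 0.216 [200. 206.]
axis 0.246 [206. 158.]
axis 0.252 [207. 148.]
```

Run:
```python
from h import *
o=[]
for i,tcp,a0 in((0,np.array([.1827,.5971,.2251]),.044),(1,np.array([.4554,.2839,.2336]),.018)):
    s=pickle.load(open(f"scene{i}.pkl","rb")); y=np.array([.293,.956,0]); x=np.array([-.956,.293,0])
    c=proj(s,tcp)[0].astype(int); c[0]=min(c[0],524); h=35
    K=400/70; im=cv2.resize(s["img"][c[1]-h:c[1]+h,c[0]-h:c[0]+h],(400,400),interpolation=cv2.INTER_CUBIC)[:,:,::-1].copy()
    f=lambda P:tuple(int(v) for v in (proj(s,P)[0]-c+h+.5)*K)
    for sg in(1,-1):
        pts=[f(tcp+sg*a*y+b*x+[0,0,z]) for a,b,z in[(a0,-.009,-.019),(a0,.009,-.019),(a0,.009,.03),(a0,-.009,.03)]]
        cv2.polylines(im,[np.array(pts)],True,(0,255,0) if sg>0 else (0,0,255),1)
    if i: 
        for z in(.18,.208,.216,.246,.252): cv2.circle(im,f(np.array([.457,.281,z])),3,(255,0,255),-1)
    o.append(im)
cv2.imwrite("pics/ann.png",np.hstack(o))
```

```text
(no output)
```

View pics/ann.png

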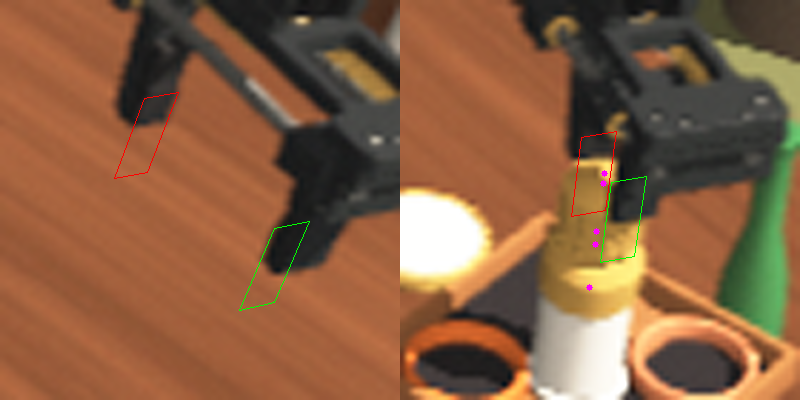

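The pictures show the fingers about 24 mm higher than the reported TCP implies. The 36 mm opening agrees, since it means the tips are only on the dome. I'll open and measure the real finger position.

{"op": "step_arm", "data": {
  "steps": [
    [[0,0,0],[0,0,0]],
    [[0,0,0],[0,0,0]],
    [[0,0,0],[0,0,0]],
    [[0,0,0],[0,0,0]],
    [[0,0,0],[0,0,0]]
  ],
  "claw": 1
}}

```text
clock: 3.82
tool_pos: [0.455, 0.2845, 0.2328]
eef_rot: [0.148, 0.989, 0.0, -0.0]
contact_force: [-0.1, 0.2, -0.2]
opening: 0.951
finger_force: 0.0
```

```bash
python3 st.py
cat > ann.py <<'E'
from h import *
import sys
from plant import vision,sensors
off=np.array(sys.argv[2:5],float); st=sensors.get_state(); M=R.from_quat(st["eef_rot"]).as_matrix(); tcp=st["tool_pos"]+off; a0=st["opening"]*.044
o=[]
for n in("scene","top"):
    s=vision.snapshot(n); pickle.dump(s,open(f"{n}_{sys.argv[1]}.pkl","wb"))
    c=proj(s,tcp)[0].astype(int);h=35 if n=="scene" else 30;c=np.clip(c,h,[559-h,419-h]); K=400/2/h
    im=cv2.resize(s["img"][c[1]-h:c[1]+h,c[0]-h:c[0]+h],(400,400),interpolation=cv2.INTER_CUBIC)[:,:,::-1].copy()
    for sg in(1,-1):
        P=np.array([[b,sg*a,z] for a,b,z in[(a0,-.009,.019),(a0,.009,.019),(a0,.009,-.03),(a0,-.009,-.03),(a0,-.009,.019),(a0+.0175,-.009,.019),(a0+.0175,.009,.019),(a0,.009,.019)]])@M.T+tcp
        cv2.polylines(im,[((proj(s,P)-c+h+.5)*K).astype(np.int32)],False,(0,255,0) if sg>0 else (0,0,255),1)
    o.append(im)
cv2.imwrite(f"pics/ann_{sys.argv[1]}.png",np.hstack(o))
E
python3 ann.py b 0 0 0.024
```

```text
t 3.83 pos [0.455  0.2845 0.2328] q [-0.52  0.57 -0.2   1.82  0.16  0.77  0.47] yaw_y 73.0 tilt [-0.0001  0.0001] open 0.951 F [-0.1  0.2 -0.2] M [-0.02  -0.002 -0.023] ff 0.0
```

View pics/ann_b.png

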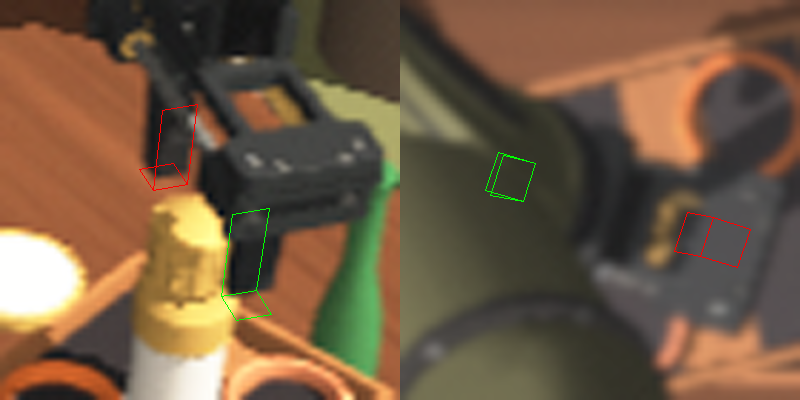

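The finger lands about 25 to 30 mm higher than reported along the tool axis, with lateral position about right. I'll descend 28 mm and grip again. A 42 mm opening will confirm the knob.

{"op": "step_arm", "data": {
  "steps": [
    [[-0.1,-0.2,0.8],[0,0,0]],
    [[0,0,0.7],[0,0,0]],
    [[0,0,0.7],[0,0,0]],
    [[0,0,0.6],[0,0,0]],
    [[0,0,0],[0,0,0]]
  ],
  "claw": 1
}}

```text
clock: 4.55
tool_pos: [0.4551, 0.282, 0.2042]
eef_rot: [0.148, 0.989, -0.0, -0.0]
contact_force: [0.0, 0.0, -0.6]
opening: 1.001
finger_force: 0.0
```

{"op": "step_arm", "data": {
  "steps": [
    [[0,0,0],[0,0,0]],
    [[0,0,0],[0,0,0]],
    [[0,0,0],[0,0,0]],
    [[0,0,0],[0,0,0]],
    [[0,0,0],[0,0,0]],
    [[0,0,0],[0,0,0]]
  ],
  "claw": -1,
  "grip_force": 30
}}

```text
clock: 5.3
tool_pos: [0.4551, 0.2811, 0.2048]
eef_rot: [0.148, 0.989, -0.001, -0.0]
contact_force: [-0.8, -2.6, 3.5]
opening: 0.469
finger_force: 30.0
```

```bash
python3 st.py
```

```text
t 5.3 pos [0.4551 0.2811 0.2048] q [-0.52  0.6  -0.19  1.86  0.17  0.7   0.46] yaw_y 72.96 tilt [-0.0008 -0.0016] open 0.469 F [-0.8 -2.6  3.5] M [-0.732  0.252 -0.042] ff 30.0
```

{"op": "step_arm", "data": {
  "steps": [
    [[0,0,0],[0,0,-5]],
    [[0,0,0],[0,0,-5]],
    [[0,0,0],[0,0,-5]],
    [[0,0,0],[0,0,-4]],
    [[0,0,0],[0,0,0]]
  ]
}}

```text
clock: 5.92
tool_pos: [0.4553, 0.2808, 0.2049]
eef_rot: [-0.017, 1.0, -0.001, -0.0]
contact_force: [-0.6, -5.0, 5.1]
opening: 0.466
finger_force: 30.0
```

```bash
python3 st.py
```

```text
t 5.92 pos [0.4553 0.2808 0.2049] q [-0.46  0.61 -0.29  1.86  0.25  0.71  0.71] yaw_y 91.92 tilt [-0.0007 -0.002 ] open 0.466 F [-0.6 -5.   5.1] M [-1.077  0.306  0.097] ff 30.0
```

{"op": "step_arm", "data": {
  "steps": [
    [[0,0.0,0],[0,0,-3]],
    [[0,0.0,0],[0,0,-3]],
    [[0,0,0],[0,0,0]]
  ]
}}

```text
clock: 6.3
tool_pos: [0.4552, 0.2807, 0.2049]
eef_rot: [-0.069, 0.998, -0.001, -0.0]
contact_force: [-1.6, -5.4, 6.7]
opening: 0.468
finger_force: 30.0
```

```bash
python3 st.py
```

```text
t 6.3 pos [0.4552 0.2807 0.2049] q [-0.44  0.61 -0.32  1.86  0.28  0.72  0.79] yaw_y 97.88 tilt [-0.0008 -0.0024] open 0.468 F [-1.6 -5.4  6.7] M [-1.123  0.312  0.026] ff 30.0
```

{"op": "step_arm", "data": {
  "steps": [
    [[0,-0.05,-0.05],[0,0,-6]],
    [[0,-0.05,-0.05],[0,0,-6]],
    [[0,0,-0.02],[0,0,-6]],
    [[0,0,-0.02],[0,0,-6]],
    [[0,0,-0.02],[0,0,-6]],
    [[0,0,0],[0,0,-6]],
    [[0,0,0],[0,0,-3]],
    [[0,0,0],[0,0,0]]
  ]
}}

```text
clock: 7.3
tool_pos: [0.4553, 0.2802, 0.2056]
eef_rot: [-0.398, 0.918, -0.0, -0.001]
contact_force: [0.3, -2.1, -2.8]
opening: 0.467
finger_force: 30.0
```

```bash
python3 st.py
```

```text
t 7.3 pos [0.4553 0.2802 0.2056] q [-0.32  0.64 -0.52  1.85  0.44  0.77  1.31] yaw_y 136.87 tilt [-0.0015 -0.0016] open 0.467 F [ 0.3 -2.1 -2.8] M [-0.696  0.088 -0.007] ff 30.0
```

{"op": "step_arm", "data": {
  "steps": [
    [[0,0,-0.3],[0,0,0]],
    [[0,0,-0.4],[0,0,0]],
    [[0,0,-0.5],[0,0,0]],
    [[0,0,0],[0,0,0]]
  ]
}}

```text
clock: 7.8
tool_pos: [0.4557, 0.2813, 0.2191]
eef_rot: [-0.399, 0.917, -0.0, 0.0]
contact_force: [-0.4, -3.2, 0.4]
opening: 0.463
finger_force: 30.0
```

```bash
python3 st.py
```

```text
t 7.8 pos [0.4557 0.2813 0.2191] q [-0.31  0.62 -0.54  1.83  0.43  0.8   1.32] yaw_y 136.98 tilt [0.0007 0.0003] open 0.463 F [-0.4 -3.2  0.4] M [-0.862  0.268  0.005] ff 30.0
```

{"op": "step_arm", "data": {
  "steps": [
    [[0,0,-1],[0,0,0]],
    [[0,0,-1.5],[0,0,0]],
    [[0,0,-1.5],[0,0,0]],
    [[0,0,-1.5],[0,0,0]],
    [[0,0,0],[0,0,0]]
  ]
}}

```text
clock: 8.43
tool_pos: [0.4563, 0.2821, 0.2751]
eef_rot: [-0.399, 0.917, 0.001, 0.002]
contact_force: [0.6, -0.6, -2.3]
opening: 0.469
finger_force: 30.0
```

```bash
python3 st.py; python3 ann.py c 0 0 0.027
```

```text
t 8.43 pos [0.4563 0.2821 0.2751] q [-0.28  0.55 -0.58  1.76  0.36  0.93  1.38] yaw_y 136.99 tilt [0.0028 0.0023] open 0.469 F [ 0.6 -0.6 -2.3] M [0.064 0.068 0.023] ff 30.0
```

View pics/ann_c.png

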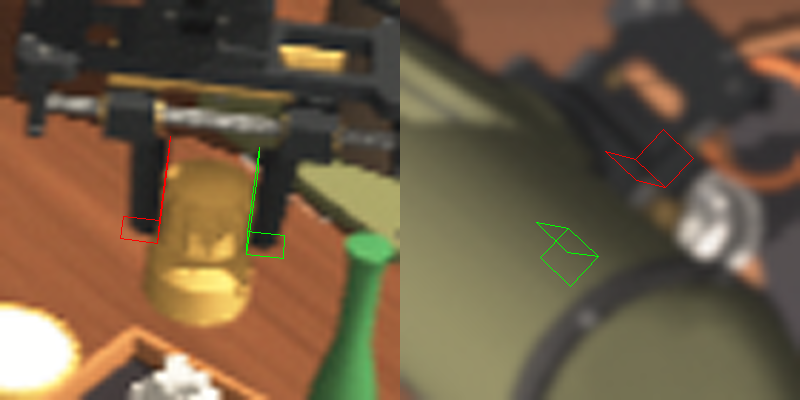

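```bash
python3 - <<'E'
from h import *
s=pickle.load(open("scene_c.pkl","rb")); h=cv2.cvtColor(s["img"],cv2.COLOR_RGB2HSV)
m=cv2.inRange(h,(17,90,40),(32,255,255))
xy=(.457,.281); roi=solid(s,xy,[(.032,-.025),(.032,.03)],.25)>0
for z in np.arange(.234,.262,.002): print(round(z,3),np.abs(solid(s,xy,FIN,z)-(m>0))[roi].sum().round(1))
E
python3 st.py .447 -.296 .275 90
```

```text
0.234 111.4
0.236 98.2
0.238 90.3
0.24 80.5
0.242 71.6
0.244 61.7
0.246 52.6
0.248 41.7
0.25 35.0
0.252 32.2
0.254 41.1
0.256 52.3
0.258 58.9
0.26 69.1
t 8.53 pos [0.4556 0.2811 0.2735] q [-0.28  0.55 -0.57  1.76  0.36  0.93  1.38] yaw_y 136.99 tilt [0.0001 0.0001] open 0.472 F [-0.4 -0.9 -3. ] M [ 0.04   0.012 -0.031] ff 30.0
shift cm [ 42.78 -38.74  -0.16]
turn about tool z deg 46.99
```

{"op": "step_arm", "data": {
  "steps": [
    [[0,0,-0.5],[0,0,9]],
    [[0,0,0],[0,0,9]],
    [[0,0,0],[0,0,9]],
    [[0,0,0],[0,0,9]],
    [[0,0,0],[0,0,9]],
    [[0,0,0],[0,0,2]],
    [[0,0,0],[0,0,0]]
  ]
}}

```text
clock: 9.4
tool_pos: [0.4554, 0.2811, 0.278]
eef_rot: [-0.001, 1.0, -0.0, -0.0]
contact_force: [-0.1, -0.6, -2.5]
opening: 0.471
finger_force: 30.0
```

```bash
python3 st.py .447 -.296 .275 90
```

```text
t 9.4 pos [0.4554 0.2811 0.278 ] q [-0.42  0.52 -0.34  1.76  0.21  0.9   0.71] yaw_y 90.13 tilt [-0.0006 -0.0005] open 0.471 F [-0.1 -0.6 -2.5] M [ 0.037 -0.004  0.004] ff 30.0
shift cm [  0.96 -57.71   0.33]
turn about tool z deg 0.13
```

{"op": "step_arm", "data": {
  "steps": [
    [[0,-2.5,0],[0,0,0]],
    [[0,-5.2,0],[0,0,0]],
    [[0.1,-5.2,0],[0,0,0]],
    [[0.1,-5.2,0],[0,0,0]],
    [[0.1,-5.2,0],[0,0,0]],
    [[0.1,-5.2,0],[0,0,0]],
    [[0.1,-5.2,0],[0,0,0]],
    [[0.1,-5.2,0],[0,0,0]],
    [[0.1,-5.2,0],[0,0,0]],
    [[0.1,-5.2,0],[0,0,0]],
    [[0.1,-5.2,0],[0,0,0]],
    [[0,-3.2,0],[0,0,0]]
  ]
}}

```text
clock: 10.9
tool_pos: [0.4456, -0.299, 0.2781]
eef_rot: [0.001, 1.0, -0.0, -0.0]
contact_force: [0.3, 0.3, -2.4]
opening: 0.469
finger_force: 30.0
```

{"op": "step_arm", "data": {
  "steps": [
    [[0,0,0],[0,0,0]],
    [[0,0,0],[0,0,0]]
  ]
}}

```text
clock: 11.15
tool_pos: [0.4466, -0.2948, 0.2782]
eef_rot: [-0.001, 1.0, 0.001, -0.0]
contact_force: [-0.6, 0.2, -2.4]
opening: 0.466
finger_force: 30.0
```

```bash
python3 st.py .447 -.296 .0295 90
```

```text
t 11.15 pos [ 0.4466 -0.2948  0.2782] q [ 0.7   0.52 -0.32  1.76  0.2   0.9   1.86] yaw_y 90.1 tilt [-0.0002  0.0014] open 0.466 F [-0.6  0.2 -2.4] M [ 0.072 -0.017  0.02 ] ff 30.0
shift cm [-0.05 -0.16 24.87]
turn about tool z deg 0.1
```

{"op": "step_arm", "data": {
  "steps": [
    [[0,0,2],[0,0,0]],
    [[0,0,3],[0,0,0]],
    [[0,0,3],[0,0,0]],
    [[0,0,3],[0,0,0]],
    [[0,0,3],[0,0,0]],
    [[0,0,3],[0,0,0]],
    [[0,0,2.5],[0,0,0]],
    [[0,0,1.5],[0,0,0]],
    [[0,0,1.0],[0,0,0]],
    [[0,0,0],[0,0,0]],
    [[0,0,0],[0,0,0]]
  ]
}}

```text
clock: 12.52
tool_pos: [0.4471, -0.296, 0.0591]
eef_rot: [0.0, 1.0, -0.0, 0.001]
contact_force: [-0.2, -0.1, -1.6]
opening: 0.469
finger_force: 30.0
```

```bash
python3 st.py .447 -.296 .0295 90; python3 ann.py d 0 0 0.027
```

```text
t 12.53 pos [ 0.4471 -0.296   0.0591] q [ 0.6   0.84 -0.17  1.96  0.36  0.37  1.72] yaw_y 90.0 tilt [ 0.0012 -0.0005] open 0.469 F [-0.2 -0.1 -1.6] M [ 0.002 -0.002  0.015] ff 30.0
shift cm [0.01 0.   2.96]
turn about tool z deg -0.0
```

View pics/ann_d.png

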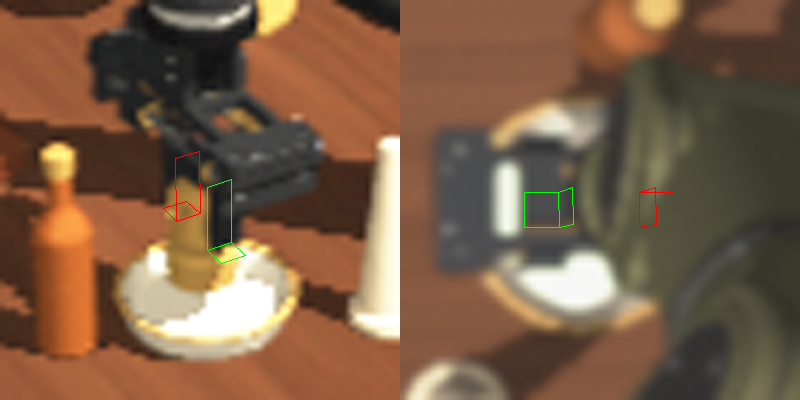

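The finial hangs over the dish, well clear of the perfume and the cone. Lowering.

{"op": "step_arm", "data": {
  "steps": [
    [[0,0,1],[0,0,0]],
    [[0,0,0.8],[0,0,0]],
    [[0,0,0.6],[0,0,0]],
    [[0,0,0.2],[0,0,0]],
    [[0,0,0.1],[0,0,0]],
    [[0,0,0],[0,0,0]]
  ]
}}

```text
clock: 13.38
tool_pos: [0.4467, -0.2958, 0.0314]
eef_rot: [0.0, 1.0, 0.0, 0.0]
contact_force: [0.5, -0.2, -1.6]
opening: 0.47
finger_force: 30.0
```

{"op": "step_arm", "data": {
  "steps": [
    [[0,0,0.1],[0,0,0]],
    [[0,0,0.1],[0,0,0]],
    [[0,0,0],[0,0,0]]
  ]
}}

```text
clock: 13.75
tool_pos: [0.4469, -0.296, 0.0307]
eef_rot: [0.0, 1.0, -0.0, 0.0]
contact_force: [-2.1, 0.7, 10.6]
opening: 0.47
finger_force: 30.0
```

{"op": "step_arm", "data": {
  "steps": [
    [[0,0,-0.08],[0,0,0]],
    [[0,0,0],[0,0,0]]
  ]
}}

```text
clock: 14.0
tool_pos: [0.4468, -0.296, 0.0308]
eef_rot: [0.0, 1.0, -0.0, 0.0]
contact_force: [-2.2, -0.1, 6.9]
opening: 0.469
finger_force: 30.0
```

{"op": "step_arm", "data": {
  "steps": [
    [[0,0,0],[0,0,0]],
    [[0,0,0],[0,0,0]],
    [[0,0,0],[0,0,0]],
    [[0,0,0],[0,0,0]],
    [[0,0,0],[0,0,0]]
  ],
  "claw": 0.5
}}

```text
clock: 14.62
tool_pos: [0.4466, -0.2958, 0.0301]
eef_rot: [0.0, 1.0, 0.0, -0.0]
contact_force: [0.8, -0.7, -0.6]
opening: 0.752
finger_force: 0.0
```

{"op": "step_arm", "data": {
  "steps": [
    [[0,0,-1],[0,0,0]],
    [[0,0,-2],[0,0,0]],
    [[0,0,-3],[0,0,0]],
    [[0,0,-3],[0,0,0]],
    [[0,0,-4],[0,0,0]],
    [[0,0,-4],[0,0,0]],
    [[0,0,-4],[0,0,0]],
    [[0,0,-3],[0,0,0]],
    [[0,0,0],[0,0,0]]
  ]
}}

```text
clock: 15.75
tool_pos: [0.4477, -0.2964, 0.2729]
eef_rot: [0.0, 1.0, -0.001, 0.002]
contact_force: [-0.3, -0.3, -0.5]
opening: 0.752
finger_force: 0.0
```

```bash
python3 st.py .457 .281 .27 90
python3 - <<'E'
from h import *
from plant import vision
s=vision.snapshot("scene"); pickle.dump(s,open("scene_e.pkl","wb")); B=brass(s)
print([ (z,fitsolid([s],[B],FIN,(.447,-.296),z)) for z in(.0,.006,.012)])
E
```

```text
t 15.75 pos [ 0.4477 -0.2964  0.2729] q [ 0.71  0.52 -0.33  1.77  0.21  0.88  1.85] yaw_y 89.98 tilt [ 0.0047 -0.0028] open 0.752 F [-0.3 -0.3 -0.5] M [ 0.003  0.007 -0.029] ff 0.0
shift cm [-0.91 57.74  0.13]
turn about tool z deg -0.02
[(0.0, (array([ 0.44353259, -0.30563208]), np.float64(57.875))), (0.006, (array([ 0.44815852, -0.29844032]), np.float64(59.4375))), (0.012, (array([ 0.4526237 , -0.29093064]), np.float64(61.875)))]
```

```bash
cat > tray.py <<'E'
import sys
from h import *
from plant import vision
cx,cy,zr,y0,y1=map(float,sys.argv[1:6]); tag=sys.argv[6]
V=[];G=[]
for n in("scene","top"):
    s=vision.snapshot(n); pickle.dump(s,open(f"{n}_{tag}.pkl","wb")); V.append(s)
    L=cv2.cvtColor(s["img"],cv2.COLOR_RGB2LAB).astype(np.float32)
    G.append((cv2.Sobel(L,-1,1,0),cv2.Sobel(L,-1,0,1)))
t=np.linspace(-.07,.07,60)
def edge(a): return np.vstack([np.c_[t,0*t+a],np.c_[t,0*t-a],np.c_[0*t+a,t],np.c_[0*t-a,t]])
def score(p,views=(0,1)):
    c,s_=np.cos(p[2]),np.sin(p[2]);tot=0
    for i in views:
        E=edge(.08)@np.array([[c,s_],[-s_,c]])+p[:2]; uv=proj(V[i],np.c_[E,np.full(len(E),zr)])
        uv2=proj(V[i],np.c_[edge(.0805)@np.array([[c,s_],[-s_,c]])+p[:2],np.full(len(E),zr)])
        nrm=uv2-uv; nrm/=np.linalg.norm(nrm,axis=1)[:,None]; m=uv.astype(np.float32)[None]
        gx,gy=[cv2.remap(g,m[:,:,0],m[:,:,1],cv2.INTER_LINEAR)[0] for g in G[i]]
        tot+=np.sqrt(((gx*nrm[:,:1]+gy*nrm[:,1:])**2).sum(1)).clip(0,120).sum()
    return -tot
for vw in((0,),(1,),(0,1)):
    b=min(((score((cx+dx,cy+dy,y),vw),cx+dx,cy+dy,y) for dx in np.arange(-.006,.0061,.003) for dy in np.arange(-.006,.0061,.003) for y in np.radians(np.arange(y0,y1,1))))
    o=minimize(score,b[1:],args=(vw,),method="Nelder-Mead",options=dict(initial_simplex=np.array(b[1:])+np.array([[0,0,0],[.002,0,0],[0,.002,0],[0,0,.02]])))
    print(vw,np.round(o.x[:2],4),round(np.degrees(o.x[2]),2),round(o.fun))
p=o.x;c,s_=np.cos(p[2]),np.sin(p[2]);out=[]
for s,h in zip(V,(45,45)):
    q=proj(s,[*p[:2],zr])[0].astype(int);K=400/2/h
    im=cv2.resize(s["img"][q[1]-h:q[1]+h,q[0]-h:q[0]+h],(400,400),interpolation=cv2.INTER_CUBIC)[:,:,::-1].copy()
    C=np.array([[1,1],[1,-1],[-1,-1],[-1,1]])*.08@np.array([[c,s_],[-s_,c]])+p[:2]
    cv2.polylines(im,[((proj(s,np.c_[C,np.full(4,zr)])-q+h+.5)*K).astype(np.int32)],True,(0,255,0),1); out.append(im)
cv2.imwrite(f"pics/tray_{tag}.png",np.hstack(out))
E
python3 tray.py .457 .281 .135 -45 45 f
```

```text
(0,) [0.4533 0.2889] 13.06 -27170
(1,) [0.4568 0.2809] 14.43 -26504
(0, 1) [0.4566 0.281 ] 14.38 -51896
```

View pics/tray_f.png

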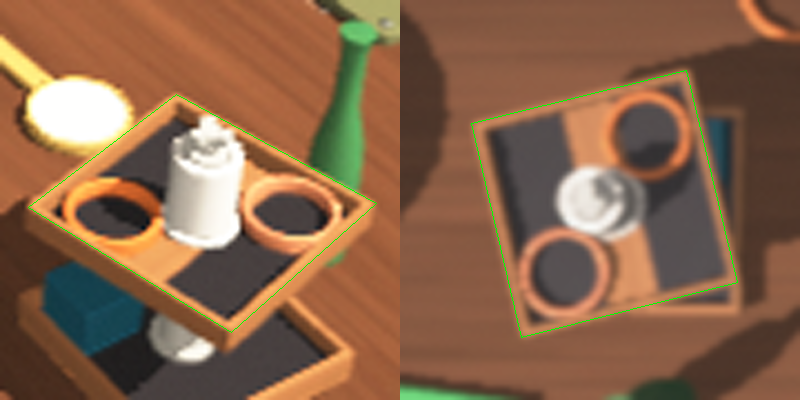

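The fit puts the tray at (0.4567, 0.281) with yaw 14.4°, both bangles in it. Going back for the sleeve.

{"op": "step_arm", "data": {
  "steps": [
    [[0,2.5,-0.5],[0,0,0]],
    [[0,5.2,-0.5],[0,0,0]],
    [[-0.1,5.2,-0.5],[0,0,0]],
    [[-0.1,5.2,0],[0,0,0]],
    [[-0.1,5.2,0],[0,0,0]],
    [[-0.1,5.2,0],[0,0,0]],
    [[-0.1,5.2,0],[0,0,0]],
    [[-0.1,5.2,0],[0,0,0]],
    [[-0.1,5.2,0],[0,0,0]],
    [[-0.1,5.2,0],[0,0,0]],
    [[-0.1,5.2,0],[0,0,0]],
    [[0,3.2,0],[0,0,0]]
  ],
  "claw": 1
}}

```text
clock: 17.4
tool_pos: [0.4543, 0.2838, 0.2838]
eef_rot: [-0.002, 1.0, -0.0, -0.001]
contact_force: [1.2, 0.6, -0.3]
opening: 0.997
finger_force: 0.0
```

{"op": "step_arm", "data": {
  "steps": [
    [[0,0,0],[0,0,0]],
    [[0,0,0],[0,0,0]]
  ]
}}

```text
clock: 17.65
tool_pos: [0.4553, 0.2795, 0.2841]
eef_rot: [0.001, 1.0, -0.001, -0.001]
contact_force: [0.4, -0.0, -0.3]
opening: 1.002
finger_force: 0.0
```

```bash
python3 st.py .4565 .281 .142 90
```

```text
t 17.65 pos [0.4553 0.2795 0.2841] q [-0.41  0.51 -0.36  1.76  0.22  0.92  0.7 ] yaw_y 89.94 tilt [-0.0018 -0.0026] open 1.002 F [ 0.4 -0.  -0.3] M [-0.011  0.032 -0.028] ff 0.0
shift cm [-0.15  0.19 14.21]
turn about tool z deg -0.06
```

{"op": "step_arm", "data": {
  "steps": [
    [[-0.1,0.1,2.5],[0,0,0]],
    [[0,0,3],[0,0,0]],
    [[0,0,3],[0,0,0]],
    [[0,0,2.5],[0,0,0]],
    [[0,0,1.5],[0,0,0]],
    [[0,0,1.0],[0,0,0]],
    [[0,0,0.6],[0,0,0]],
    [[0,0,0],[0,0,0]],
    [[0,0,0],[0,0,0]]
  ]
}}

```text
clock: 18.77
tool_pos: [0.4569, 0.2825, 0.1448]
eef_rot: [0.0, 1.0, 0.0, 0.0]
contact_force: [-0.2, -0.4, 1.0]
opening: 1.003
finger_force: 0.0
```

{"op": "step_arm", "data": {
  "steps": [
    [[0,0,0],[0,0,0]],
    [[0,0,0],[0,0,0]],
    [[0,0,0],[0,0,0]],
    [[0,0,0],[0,0,0]],
    [[0,0,0],[0,0,0]],
    [[0,0,0],[0,0,0]]
  ],
  "claw": -1,
  "grip_force": 40
}}

```text
clock: 19.52
tool_pos: [0.4564, 0.2804, 0.1441]
eef_rot: [0.001, 1.0, -0.001, -0.0]
contact_force: [0.0, -5.4, 4.2]
opening: 0.505
finger_force: 40.0
```

```bash
python3 st.py .4565 .281 .142 90
```

```text
t 19.52 pos [0.4564 0.2804 0.1441] q [-0.47  0.7  -0.28  1.91  0.34  0.58  0.6 ] yaw_y 89.94 tilt [-0.0008 -0.0028] open 0.505 F [ 0.  -5.4  4.2] M [-1.149  0.121  0.008] ff 40.0
shift cm [-0.01  0.06  0.21]
turn about tool z deg -0.06
```

{"op": "step_arm", "data": {
  "steps": [
    [[0,-0.15,-0.3],[0,0,0]],
    [[0,0,-0.5],[0,0,0]],
    [[0,0,-0.8],[0,0,0]],
    [[0,0,-0.8],[0,0,0]],
    [[0,0,-1],[0,0,0]],
    [[0,0,0],[0,0,0]]
  ]
}}

```text
clock: 20.27
tool_pos: [0.4568, 0.2807, 0.1792]
eef_rot: [0.0, 1.0, 0.0, 0.0]
contact_force: [-0.4, -1.8, -3.3]
opening: 0.502
finger_force: 40.0
```

```bash
python3 st.py .457 .281 .26
```

```text
t 20.27 pos [0.4568 0.2807 0.1792] q [-0.45  0.65 -0.31  1.88  0.31  0.66  0.63] yaw_y 89.99 tilt [0.001  0.0005] open 0.502 F [-0.4 -1.8 -3.3] M [-0.532  0.086  0.045] ff 40.0
shift cm [-0.03  0.03 -8.08]
```

{"op": "step_arm", "data": {
  "steps": [
    [[0,0,-1],[0,0,0]],
    [[0,0,-1.2],[0,0,0]],
    [[0,0,-1.2],[0,0,0]],
    [[0,0,-1.2],[0,0,0]],
    [[0,0,-1.2],[0,0,0]],
    [[0,0,-1.2],[0,0,0]],
    [[0,0,-1],[0,0,0]],
    [[0,0,-0.3],[0,0,0]],
    [[0,0,0],[0,0,0]]
  ]
}}

```text
clock: 21.4
tool_pos: [0.4566, 0.2807, 0.2612]
eef_rot: [0.0, 1.0, 0.0, 0.0]
contact_force: [0.2, -0.7, -5.2]
opening: 0.503
finger_force: 40.0
```

```bash
python3 st.py .641 -.0318 .26 78
```

```text
t 21.4 pos [0.4566 0.2807 0.2612] q [-0.41  0.54 -0.36  1.79  0.24  0.86  0.69] yaw_y 90.0 tilt [0.     0.0001] open 0.503 F [ 0.2 -0.7 -5.2] M [ 0.001 -0.04   0.034] ff 40.0
shift cm [-18.44 -31.24   0.12]
turn about tool z deg 12.0
```

{"op": "step_arm", "data": {
  "steps": [
    [[-0.3,-0.5,0],[0,0,0]],
    [[-0.6,-1.0,0],[0,0,0]],
    [[-0.9,-1.5,0],[0,0,0]],
    [[-1,-1.7,0],[0,0,0]],
    [[-1,-1.7,0],[0,0,0]],
    [[-1,-1.7,0],[0,0,0]],
    [[-1,-1.7,0],[0,0,0]],
    [[-1,-1.7,0],[0,0,0]],
    [[-1,-1.7,0],[0,0,0]],
    [[-1,-1.7,0],[0,0,0]],
    [[-1,-1.7,0],[0,0,0]],
    [[-1,-1.7,0],[0,0,0]]
  ]
}}

```text
clock: 22.9
tool_pos: [0.5652, 0.0966, 0.2612]
eef_rot: [0.0, 1.0, 0.0, -0.0]
contact_force: [0.2, -0.2, -5.7]
opening: 0.499
finger_force: 40.0
```

{"op": "step_arm", "data": {
  "steps": [
    [[-1,-1.7,0],[0,0,0]],
    [[-1,-1.7,0],[0,0,0]],
    [[-1,-1.7,0],[0,0,0]],
    [[-1,-1.7,0],[0,0,0]],
    [[-1,-1.7,0],[0,0,0]],
    [[-1,-1.7,0],[0,0,0]],
    [[-0.8,-1.4,0],[0,0,0]],
    [[-0.5,-0.9,0],[0,0,0]],
    [[-0.3,-0.4,0],[0,0,0]],
    [[0,0,0],[0,0,0]],
    [[0,0,0],[0,0,0]]
  ]
}}

```text
clock: 24.28
tool_pos: [0.6403, -0.0303, 0.2613]
eef_rot: [-0.001, 1.0, 0.0, -0.0]
contact_force: [-0.1, -0.5, -5.3]
opening: 0.501
finger_force: 40.0
```

{"op": "step_arm", "data": {
  "steps": [
    [[0,0,0],[0,0,1]],
    [[0,0,0],[0,0,2]],
    [[0,0,0],[0,0,3]],
    [[0,0,0],[0,0,3]],
    [[0,0,0],[0,0,2]],
    [[0,0,0],[0,0,1]],
    [[0,0,0],[0,0,0]],
    [[0,0,0],[0,0,0]]
  ]
}}

```text
clock: 25.28
tool_pos: [0.6406, -0.0313, 0.2612]
eef_rot: [0.104, 0.995, 0.0, -0.0]
contact_force: [0.3, -0.2, -4.9]
opening: 0.5
finger_force: 40.0
```

```bash
python3 st.py .641 -.0318 .033 78
```

```text
t 25.27 pos [ 0.6406 -0.0313  0.2612] q [ 0.14  0.68 -0.3   1.47  0.22  1.03  1.15] yaw_y 78.01 tilt [-0.      0.0001] open 0.5 F [ 0.3 -0.2 -4.9] M [-0.048  0.015  0.048] ff 40.0
shift cm [-0.05 -0.04 22.82]
turn about tool z deg 0.01
```

Good. Descending to about 3 cm above the pad, then measuring the tray.

{"op": "step_arm", "data": {
  "steps": [
    [[0,0,0.6],[0,0,0]],
    [[0,0,1.2],[0,0,0]],
    [[0,0,1.8],[0,0,0]],
    [[0,0,2.2],[0,0,0]],
    [[0,0,2.2],[0,0,0]],
    [[0,0,2.2],[0,0,0]],
    [[0,0,2.2],[0,0,0]],
    [[0,0,2.2],[0,0,0]],
    [[0,0,2.0],[0,0,0]],
    [[0,0,1.5],[0,0,0]],
    [[0,0,1.0],[0,0,0]],
    [[0,0,0.6],[0,0,0]]
  ]
}}

```text
clock: 26.78
tool_pos: [0.6407, -0.0313, 0.0637]
eef_rot: [0.105, 0.995, 0.0, 0.0]
contact_force: [0.5, -0.1, -4.6]
opening: 0.502
finger_force: 40.0
```

{"op": "step_arm", "data": {
  "steps": [
    [[0,0,0],[0,0,0]],
    [[0,0,0],[0,0,0]]
  ]
}}

```text
clock: 27.02
tool_pos: [0.6411, -0.0313, 0.0648]
eef_rot: [0.105, 0.995, 0.0, 0.001]
contact_force: [-0.0, 0.1, -4.2]
opening: 0.505
finger_force: 40.0
```

```bash
python3 st.py .641 -.0318 .033 78; Z=$(python3 -c "
from plant import sensors;print(round(sensors.get_state()['tool_pos'][2]-.0291+.02,4))"); echo $Z; python3 tray.py .641 -.0318 $Z -8 14 g
```

```text
t 27.02 pos [ 0.6411 -0.0313  0.0648] q [ 0.1   0.92 -0.23  1.62  0.32  0.63  1.06] yaw_y 77.99 tilt [0.0013 0.0001] open 0.505 F [-0.   0.1 -4.2] M [0.032 0.007 0.031] ff 40.0
shift cm [ 0.01 -0.05  3.18]
turn about tool z deg -0.01
0.0557
(0,) [ 0.6377 -0.0346] 2.91 -21077
(1,) [ 0.6382 -0.0358] -4.05 -13222
(0, 1) [ 0.6383 -0.0318] -0.11 -33746
```

{"op": "step_arm", "data": {
  "steps": [
    [[0,0,0.6],[0,0,0]],
    [[0,0,0.8],[0,0,0]],
    [[0,0,0.7],[0,0,0]],
    [[0,0,0.4],[0,0,0]],
    [[0,0,0.2],[0,0,0]],
    [[0,0,0.1],[0,0,0]],
    [[0,0,0],[0,0,0]],
    [[0,0,0],[0,0,0]]
  ]
}}

```text
clock: 28.12
tool_pos: [0.6408, -0.0313, 0.0364]
eef_rot: [0.105, 0.995, 0.0, 0.0]
contact_force: [-0.4, -0.4, -5.6]
opening: 0.501
finger_force: 40.0
```

{"op": "step_arm", "data": {
  "steps": [
    [[0,0,0.1],[0,0,0]],
    [[0,0,0.1],[0,0,0]],
    [[0,0,0],[0,0,0]]
  ]
}}

```text
clock: 28.5
tool_pos: [0.6405, -0.0313, 0.0341]
eef_rot: [0.105, 0.995, 0.0, -0.0]
contact_force: [-0.3, -0.2, -4.5]
opening: 0.502
finger_force: 40.0
```

{"op": "step_arm", "data": {
  "steps": [
    [[0,0,0.08],[0,0,0]],
    [[0,0,0.06],[0,0,0]],
    [[0,0,0],[0,0,0]]
  ]
}}

```text
clock: 28.88
tool_pos: [0.6407, -0.0311, 0.0332]
eef_rot: [0.104, 0.995, 0.0, 0.0]
contact_force: [-1.4, 1.1, 0.1]
opening: 0.5
finger_force: 40.0
```

{"op": "step_arm", "data": {
  "steps": [
    [[0,0,0.04],[0,0,0]],
    [[0,0,0],[0,0,0]]
  ]
}}

```text
clock: 29.12
tool_pos: [0.6407, -0.0311, 0.0332]
eef_rot: [0.105, 0.995, 0.0, 0.0]
contact_force: [-1.9, 1.4, 6.3]
opening: 0.503
finger_force: 40.0
```

{"op": "step_arm", "data": {
  "steps": [
    [[0,0,0],[0,0,0]],
    [[0,0,0],[0,0,0]],
    [[0,0,0],[0,0,0]],
    [[0,0,0],[0,0,0]],
    [[0,0,0],[0,0,0]]
  ],
  "claw": 0.6
}}

```text
clock: 29.75
tool_pos: [0.6406, -0.0313, 0.0324]
eef_rot: [0.105, 0.995, 0.0, 0.0]
contact_force: [-0.1, 0.7, -0.7]
opening: 0.802
finger_force: 0.0
```

{"op": "step_arm", "data": {
  "steps": [
    [[0,0,-1],[0,0,0]],
    [[0,0,-2],[0,0,0]],
    [[0,0,-3],[0,0,0]],
    [[0,0,-4],[0,0,0]],
    [[0,0,-4],[0,0,0]],
    [[0,0,-4],[0,0,0]],
    [[0,0,-3],[0,0,0]],
    [[0,5,0],[0,0,0]],
    [[3,5,0],[0,0,0]],
    [[3,5,0],[0,0,0]],
    [[3,5,0],[0,0,0]],
    [[3,5,0],[0,0,0]]
  ]
}}

```text
clock: 31.25
tool_pos: [0.5746, 0.24, 0.2443]
eef_rot: [0.105, 0.995, 0.001, 0.001]
contact_force: [-0.0, -0.1, -0.3]
opening: 0.799
finger_force: 0.0
```

{"op": "step_arm", "data": {
  "steps": [
    [[0,3,0],[0,0,0]],
    [[0,0,0],[0,0,0]],
    [[0,0,0],[0,0,0]]
  ]
}}

```text
clock: 31.62
tool_pos: [0.5819, 0.2657, 0.2432]
eef_rot: [0.105, 0.994, -0.001, 0.001]
contact_force: [0.6, -0.0, 0.3]
opening: 0.802
finger_force: 0.0
```

```bash
python3 st.py; python3 tray.py .641 -.0318 .024 -8 14 k
python3 - <<'E'
from h import *
s=pickle.load(open("scene_k.pkl","rb")); im=cv2.imread("pics/tray_k.png")
cv2.imwrite("pics/final.png",np.vstack([im,np.hstack([cv2.resize(s["img"][160:320,170:410,::-1],(400,267)),cv2.resize(pickle.load(open("top_k.pkl","rb"))["img"][100:280,110:380,::-1],(400,267))])])[:600])
E
```

```text
t 31.62 pos [0.5819 0.2657 0.2432] q [-0.35  0.7  -0.27  1.5   0.21  0.98  0.67] yaw_y 77.9 tilt [ 0.0009 -0.0013] open 0.802 F [ 0.6 -0.   0.3] M [-0.063 -0.018  0.042] ff 0.0
(0,) [ 0.6478 -0.0328] -0.96 -27211
(1,) [ 0.6416 -0.034 ] 0.47 -27808
(0, 1) [ 0.6416 -0.0338] 0.26 -52836
```

```bash
python3 -c "
import cv2;a=cv2.imread('pics/final.png');cv2.imwrite('pics/final2.png',cv2.resize(a,(720,int(a.shape[0]*.9))))"
```

```text
(no output)
```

View pics/final2.png

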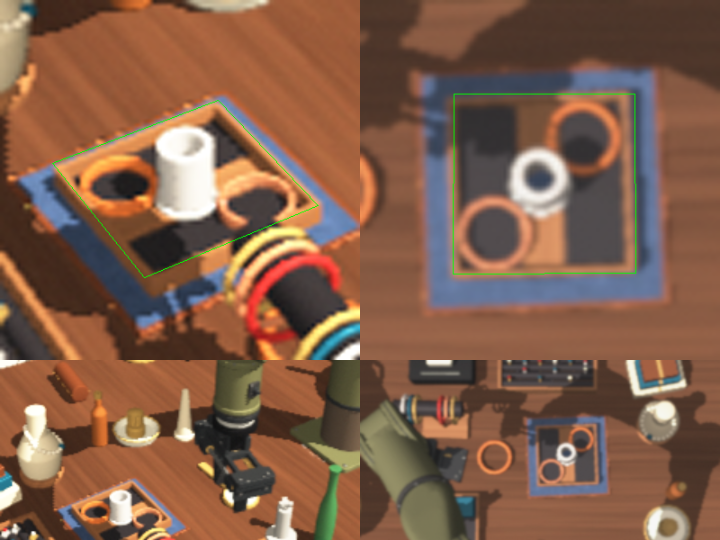

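The tray sits flat on the pad with both bangles in it, and the finial stands upright in the dish. The yaw fit is ambiguous because of shadows, so I'll do one finer numeric check.

Run:
```python
from h import *
t=np.linspace(-.068,.068,80)
def sc(V,G,p,a,z):
    c,s_=np.cos(p[2]),np.sin(p[2]);M=np.array([[c,s_],[-s_,c]]);o=0
    for i in range(4):
        E=np.c_[t,0*t+a]@np.linalg.matrix_power(np.array([[0,1],[-1,0]]),i)
        E2=np.c_[t,0*t+a+.0005]@np.linalg.matrix_power(np.array([[0,1],[-1,0]]),i)
        u=proj(V,np.c_[E@M+p[:2],0*t+z]);n=proj(V,np.c_[E2@M+p[:2],0*t+z])-u;n/=np.linalg.norm(n,axis=1)[:,None];m=u.astype(np.float32)[None]
        g=[cv2.remap(q,m[:,:,0],m[:,:,1],cv2.INTER_LINEAR)[0] for q in G]
        o+=np.linalg.norm((g[0]*n[:,:1]+g[1]*n[:,1:]).mean(0))   # signed: shadow edges average out
    return o
for nm,tag,z,cs,ys in(("top","f",.135,(.4567,.281),range(6,23)),("top","k",.024,(.641,-.032),range(-3,9)),("scene","k",.024,(.641,-.032),range(-3,9)),("top","k",.004,(.641,-.032),range(-3,9))):
    V=pickle.load(open(f"{nm}_{tag}.pkl","rb"));L=cv2.GaussianBlur(cv2.cvtColor(V["img"],cv2.COLOR_RGB2LAB),(0,0),.7).astype(np.float32);G=(cv2.Sobel(L,-1,1,0),cv2.Sobel(L,-1,0,1))
    for a in((.08,.074) if z!=.004 else (.11,)):
        b=max((sc(V,G,(cs[0]+dx,cs[1]+dy,np.radians(y)),a,z),cs[0]+dx,cs[1]+dy,y) for dx in np.arange(-.008,.0081,.002) for dy in np.arange(-.008,.0081,.002) for y in ys)
        o=minimize(lambda p:-sc(V,G,p/[1,1,10],a,z),np.array([b[1],b[2],np.radians(b[3])*10]),method="Nelder-Mead",options=dict(initial_simplex=np.array([b[1],b[2],np.radians(b[3])*10])+np.array([[0,0,0],[.002,0,0],[0,.002,0],[0,0,.2]])))
        print(nm,tag,a,np.round(o.x[:2],4),round(np.degrees(o.x[2]/10),2),round(-o.fun))
```

```text
top f 0.08 [0.4585 0.2752] 13.43 501
top f 0.074 [0.4645 0.2818] 13.07 447
top k 0.08 [ 0.6398 -0.0317] 2.08 514
top k 0.074 [ 0.6329 -0.0376] 2.2 405
scene k 0.08 [ 0.6473 -0.0329] -0.02 633
scene k 0.074 [ 0.6407 -0.0326] 2.47 447
top k 0.11 [ 0.6462 -0.0272] 2.12 313
```

The tray yaw is 2.1 to 2.5°, matching the pad within a fraction of a degree, and it is centred within about 2 mm.

```bash
python3 -c "
from plant import finish_job;print(finish_job())"
```

```text
the job is handed in; nothing more can be done
None
```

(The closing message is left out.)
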